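# Sweep a microscope base and hold open the cap of its loose bolt

## Robot

A 7-joint arm with a two-finger parallel gripper is mounted at the origin on the work surface. World frame = base frame: x ahead of the robot, y to its left, z up, the work surface at z = 0. Lengths are in mm, angles in rad, forces in N, time in s.
With the tool pointing down it reaches from about 425 to 875 mm from the base axis. Payload 8.4 kg.
Tool frame: the origin (TCP) lies midway between the tips of the shut fingers; the grasp point (between the pads) lies 19 mm behind it (ctrl.tcp_to_grasp is the distance from the TCP to the grasp point, in mm); z points along the fingers, y is the direction in which the jaws open and shut (so a half turn about z gives the same grasp; the last joint's range is limited). The gripper opens to 85 mm and grips with 20 to 120 N. Pads are 22 mm wide; open, the fingers measure 114 mm over their backs; the gripper's body (76 mm by 85 mm) begins 54 mm behind the grasp point. The pads swing forward as they close: fully open they stand 13 mm farther back than shut.
Start: joints at [-1.334, 0.333, 0.04, 1.465, -0.013, 1.343, -0.059], TCP at [214.191, 613.666, 231.308] pointing down, gripper open.
Joint ranges: [-2.58, 2.58], [-0.38, 2.09], [-1.3, 1.39], [0.25, 2.4], [-1.5, 4.64], [0.08, 2.09], [-2.65, 2.65]. Speed limits (rad/s): [2.22, 2.22, 2.79, 2.79, 3.14, 3.14, 3.14].

## Interface

Orientations are given as a unit quaternion [x, y, z, w].
In Python, from rig import ctrl, capture, camera_model, hand_in gives the robot as it stands.
- The arm moves only by the tool step_arm, never from a script. Its argument "series" is a list of rows, each an object of numbers: "x", "y", "z": the shift along the tool's x, y, z in m; "wx", "wy", "wz": the turn, a rotation vector about the tool's x, y, z in rad; "grip": the finger opening in m, from 0 to 0.0854. In form: [{"x": .., "y": .., "z": .., "wx": .., "wy": .., "wz": .., "grip": ..}, ...]. A call has 1 to 10 rows; each row is the pose to reach, as a shift and turn from the pose commanded when the call began, along the tool's axes at that moment; what a row does not reach only later rows make up. A row lasts 1/12 s, in which the tool goes at most 41.7 mm and 7.16 degrees, less where a joint would pass 70% of its speed; a pose out of reach is approached as far as the arm can. A call with a gripper value outside its range is refused whole. The fingers move at their own pace and stop on an object; the grip force is fixed at half the most. Time passes only in rows, so rows that repeat a pose let the fingers close. It gives the time, the measured TCP pose, the force and the opening at its end, in the units of the state.
- ctrl.get_state(): the state, without advancing time (a new reading comes with each control period).
- capture(name): name is "side" or "top"; returns the picture (400x640x3 uint8, blue, green, red); there is no depth.
- camera_model(name): a dict with "intrinsics" (3x3 intrinsics, pixels), "rvec" (rotation vector, rad) and "tvec" (3), from world to camera coordinates, as OpenCV has them. Camera axes: x right, y down, z forward; pixel columns grow to the right and rows downward; lengths in mm; the calibration is good to about 2 mm. A picture is of the moment at which its call begins. camera_model takes no time and is no camera call.
- hand_in(): hands the job in, once; it reports no verdict.
The state is a dict: "clock": time; "joints": joint angles; "dq": joint speeds; "effort": joint torques, N m; "ee_pos": TCP position; "tool_rot": TCP orientation; "contact_force": force on the tool from outside, world axes, zero at the start; "wrist_torque": the same for the moment, N m; "opening": finger opening in mm.
Only numpy, scipy, OpenCV 4.12 (cv2) and the standard library are available. Lean on these libraries where they do the work, as an engineer would, in place of code of your own. Each camera call takes 0.05 s, during which the arm holds its last target. There are 200 camera calls.

## Task

Sweep the three brass chips off the microscope base onto the table with the scraper block (do not push them with the fingers), and stand or lay the scraper back on the table clear of the base. Then tap the bolts from above to find the loose one that sinks, and lift the cap of that bolt by its tongue to about 45 degrees; leave the other two caps shut and the other things on the table where they are. Finish while holding that cap open, without letting go.

Things in the scene. Friction and masses are not known exactly. Their poses are not given: they have to be found in the camera images.
- plate: the ivory microscope base, a fixed flat slab 240 (its x) x 320 (its y) x 18 thick; origin at the centre of its underside on the table, x points to its back edge, away from the robot. Three bolt seats are fixed in a row along its back, about 95 apart along its y, square to it (same yaw). Its front part, from x = -120 to x = 0, carries only the chips, which lie with their centres between x = -90 and -30 and y = -110 and +90 at the start
- scraper_mid (a point): centre of the scraper block: wooden block with a rubber foot, 120 long (its x) x 24 thick (its y) x 60 tall, 110 to 230 g, standing on the table to the left of the base, its long side roughly along world x; the point lies 30 above its foot. Gripped across its thickness near the top it can sweep a 120 wide track
- chip_a_mid (a point): centre of a loose brass chip, about 22 x 18 x 8 thick, lying flat (4 above what it lies on)
- chip_b_mid (a point): centre of a loose brass chip, about 22 x 18 x 8 thick, lying flat (4 above what it lies on)
- chip_c_mid (a point): centre of a loose brass chip, about 22 x 18 x 8 thick, lying flat (4 above what it lies on)
- head_p (a point): centre of the top face of the bolt of seat P: round steel head 18 dia that stands up through the 30 x 30 window of its cap, 14 above the cap's top and 42 above the base's top face at the start. Pushed straight down, a tight bolt does not move; the loose one sinks 6 under a light push (2 to 3 N) to a hard stop and stays down. The bolts look alike and only pushing tells which is loose; the loose one may be at any of the three places along the row
- tongue_p (a point): centre of the lifting tongue of the cap of seat P: aluminium bar 30 long (x) x 12 wide (y) x 14 tall, sticking out from the cap's front edge towards the robot over free space; its underside is 22 above the base's top face when shut. The cap (56 wide, 100 g) turns about a level hinge along the base's y, at its back edge: when shut the hinge lies 75 behind this point (along the base's +x) and 7 below it, and the bolt's axis 45 behind this point
- cap_p (a joint): angle of the cap of seat P, rad: 0 shut (lying flat), grows as its front is lifted, stop at 1.2; it falls shut by its own weight when let go
- head_q (a point): centre of the top face of the bolt of seat Q: round steel head 18 dia that stands up through the 30 x 30 window of its cap, 14 above the cap's top and 42 above the base's top face at the start. Pushed straight down, a tight bolt does not move; the loose one sinks 6 under a light push (2 to 3 N) to a hard stop and stays down. The bolts look alike and only pushing tells which is loose; the loose one may be at any of the three places along the row
- tongue_q (a point): centre of the lifting tongue of the cap of seat Q: aluminium bar 30 long (x) x 12 wide (y) x 14 tall, sticking out from the cap's front edge towards the robot over free space; its underside is 22 above the base's top face when shut. The cap (56 wide, 100 g) turns about a level hinge along the base's y, at its back edge: when shut the hinge lies 75 behind this point (along the base's +x) and 7 below it, and the bolt's axis 45 behind this point
- cap_q (a joint): angle of the cap of seat Q, rad: 0 shut (lying flat), grows as its front is lifted, stop at 1.2; it falls shut by its own weight when let go
- head_r (a point): centre of the top face of the bolt of seat R: round steel head 18 dia that stands up through the 30 x 30 window of its cap, 14 above the cap's top and 42 above the base's top face at the start. Pushed straight down, a tight bolt does not move; the loose one sinks 6 under a light push (2 to 3 N) to a hard stop and stays down. The bolts look alike and only pushing tells which is loose; the loose one may be at any of the three places along the row
- tongue_r (a point): centre of the lifting tongue of the cap of seat R: aluminium bar 30 long (x) x 12 wide (y) x 14 tall, sticking out from the cap's front edge towards the robot over free space; its underside is 22 above the base's top face when shut. The cap (56 wide, 100 g) turns about a level hinge along the base's y, at its back edge: when shut the hinge lies 75 behind this point (along the base's +x) and 7 below it, and the bolt's axis 45 behind this point
- cap_r (a joint): angle of the cap of seat R, rad: 0 shut (lying flat), grows as its front is lifted, stop at 1.2; it falls shut by its own weight when let go
- objective: bystander: steel microscope objective, 34 dia x 45 tall, standing (mm); origin at its underside's centre
- eyepiece: bystander: black eyepiece, 42 dia x 58 tall, standing (mm); origin at its underside's centre
- jar: bystander: closed jar, 54 dia x 70 tall (mm); origin at its underside's centre
- dish: bystander: shallow white dish, 90 dia x 16 tall (mm); origin at its underside's centre
- focus_knob: bystander: black knob lying flat, 48 dia x 30 tall (mm); origin at its underside's centre
- slide_box: bystander: grey box 100 x 80 x 30 tall (mm); origin at its underside's centre
- clamp_ring: bystander: dark steel ring lying flat, 60 outer dia x 16 tall (mm); origin at its underside's centre
Things that resemble listed ones, but are neither listed nor needed, are in the scene too. What is shaped like the part that bears scraper_mid but purple or turquoise is not meant.

How it is judged:
By the outcome, as a careful person would: the job done as asked, in the order asked, and still so for the second after the job is handed in, while the arm keeps its last pose, push and grip.
It also fails if it takes over 61 s, if anything falls off the work surface, if the arm or the gripper's body presses on something with over 40 N, if the wrist force passes 120 N, or if a joint passes its speed limit or range.

## Working session

There is one attempt and no reset: what is moved stays moved. The work goes in short steps, Python scripts to look and compute and a tool call to move; the robot and the scene stay as the last step left them, time stands still between calls to the robot, and variables do not carry over. Pictures are saved under pics/ and viewed, about 8 in all and at most 12, crops included, and the job is handed in when it is done.

Besides the shell and the picture viewer there is one more tool, called after "Emit:" as name([rows], argument=value, ...), one row to a line, values as JSON. step_arm: Moves the arm, as the interface text tells. Its arguments: {"type":"object","properties":{"series":{"type":"array","items":{"type":"object","properties":{"x":{"type":"number"},"y":{"type":"number"},"z":{"type":"number"},"wx":{"type":"number"},"wy":{"type":"number"},"wz":{"type":"number"},"grip":{"type":"number"}}}}},"required":["series"]}

```bash
mkdir -p pics; python3 - <<'E'
from rig import ctrl,capture,camera_model
import cv2
for n in("side","top"):
    cv2.imwrite(f"pics/{n}0.png",capture(n)); m=camera_model(n); print(n,m)
print(ctrl.get_state())
E
```

```text
side {'intrinsics': array([[452.60143635,   0.        , 320.78286294],
       [  0.        , 452.60143635, 197.91897337],
       [  0.        ,   0.        ,   1.        ]]), 'rvec': array([ 2.38707918, -0.3172402 ,  0.09706653]), 'tvec': array([-446.85012927,  178.42015488, 1118.48336561])}
top {'intrinsics': array([[406.08159693,   0.        , 316.34037381],
       [  0.        , 406.08159693, 202.70748715],
       [  0.        ,   0.        ,   1.        ]]), 'rvec': array([ 2.14959903, -2.21126255,  0.13623609]), 'tvec': array([  61.81787438,  487.10685019, 1079.16064283])}
{'clock': 0.1, 'joints': array([-1.33421588,  0.33386031,  0.0399055 ,  1.46620825, -0.01341272,
        1.34327475, -0.05847977]), 'dq': array([ 1.03353134e-03, -8.90984754e-05,  3.19651556e-05, -2.05730875e-03,
        1.00704615e-05,  2.94281978e-04,  3.87407480e-04]), 'effort': array([ 5.62575573e-03, -6.60017395e+01,  1.37151752e+00, -4.06482160e+01,
        1.71779509e-02,  8.75826721e-03, -5.82309735e-05]), 'ee_pos': array([214.0806321 , 613.2935459 , 230.48522487]), 'tool_rot': array([ 1.67116862e-01,  9.85936815e-01, -7.38288453e-04, -7.55227866e-05]), 'contact_force': array([ 0.12174511, -0.09510602,  0.34287212]), 'wrist_torque': array([ 0.02556622, -0.0264646 , -0.04730344]), 'opening': 85.72189353344802}
```

View pics/top0.png

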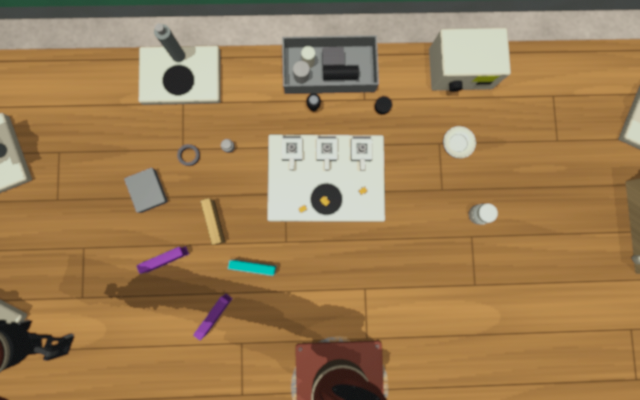

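View pics/side0.png

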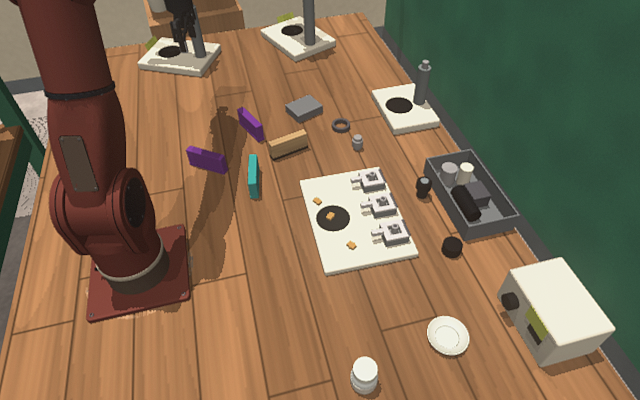

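The top view shows the plate with corners at about (268,135), (384,135), (385,220) and (268,221). The chips are at (303,209), (325,201) and (363,190), and the bolts at (291,148), (327,148) and (362,148). Scraper candidates are wooden (211,221), purple (162,259) and (212,317), and turquoise (252,267). Only the wooden one is neither purple nor turquoise, so it is the one meant.

```bash
cat > h.py <<'E'
import numpy as np,cv2
from rig import ctrl,capture,camera_model
from scipy.spatial.transform import Rotation as R
def ray(n,u,v,z):
    m=camera_model(n);K=m["intrinsics"];r=cv2.Rodrigues(m["rvec"])[0];t=m["tvec"].ravel()
    d=r.T@np.linalg.inv(K)@np.array([u,v,1.]);c=-r.T@t
    return (c+d*(z-c[2])/d[2])[:2]
def pix(n,p):
    m=camera_model(n);return cv2.projectPoints(np.float64(p).reshape(-1,1,3),m["rvec"],m["tvec"],m["intrinsics"],None)[0].reshape(-1,2)
E
python3 - <<'E'
from h import *
im=cv2.imread("pics/top0.png");hsv=cv2.cvtColor(im,cv2.COLOR_BGR2HSV)
# plate
m=((hsv[...,1]<50)&(hsv[...,2]>170)).astype(np.uint8)
m[:, :255]=0;m[:,400:]=0;m[:125]=0;m[235:]=0
c=max(cv2.findContours(m,0,1)[0],key=cv2.contourArea)
bx=cv2.boxPoints(cv2.minAreaRect(c));print("plate",bx,[ray("top",*p,18).round(1) for p in bx])
P=np.array([ray("top",*p,18) for p in bx]);print(P.mean(0),cv2.minAreaRect(np.float32(P)))
# chips
m=((hsv[...,1]>110)&(hsv[...,2]>120)).astype(np.uint8);sub=np.zeros_like(m);sub[180:216,275:380]=m[180:216,275:380]
n,l,s,ce=cv2.connectedComponentsWithStats(sub)
for i in range(1,n):
    if s[i,4]>8:print("chip",ce[i],s[i,4],ray("top",*ce[i],24).round(1))
print(hsv[221,211],hsv[200,230])
a=cv2.resize(im[185:300,130:285],None,fx=5,fy=5,interpolation=cv2.INTER_CUBIC)[:, :400+375]
b=cv2.imread("pics/side0.png")[120:210,230:350];b=cv2.resize(b,(775,580))
a=cv2.resize(im[185:250,180:260],(400,325));d=cv2.resize(im[125:225,260:395],(540,400))
b=cv2.resize(cv2.imread("pics/side0.png")[110:190,230:330],(400,320))
o=np.zeros((600,800,3),np.uint8)
cv2.imwrite("pics/c1.png",np.hstack([a,cv2.resize(b,(400,325))]))
E
```

```text
plate [[268. 135.]
 [384. 135.]
 [384. 220.]
 [268. 220.]] [array([681.4, 176.3]), array([ 673.9, -146.4]), array([ 436.8, -135.4]), array([445.7, 180.4])]
[559.46402459  18.69889994] ((559.0637817382812, 17.69244384765625), (322.7777099609375, 237.2692413330078), 88.66350555419922)
chip [362.5        190.30769231] 26 [519.3 -79.1]
chip [324.37878788 200.53030303] 66 [494.  26.]
chip [302.45833333 208.33333333] 24 [474.4  86.1]
[ 20 113 208] [ 17 152 163]
```

View pics/c1.png

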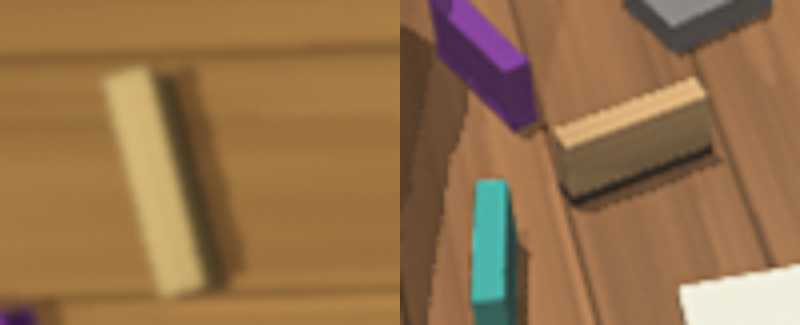

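The crop shows the wooden block with its dark rubber foot, standing, with top-face corners at about (201,200.6), (210,198.2), (222,242) and (213,244.6) in the full top picture. Next I need the plate and seats more precisely.

```bash
python3 - <<'E'
from h import *
im=cv2.imread("pics/top0.png")
q=[(201,200.6),(210,198.2),(222,242),(213,244.6)]
P=np.float32([ray("top",*p,60) for p in q]);print(P.round(1),cv2.minAreaRect(P))
d=cv2.resize(im[128:228,260:393],(798,600),interpolation=cv2.INTER_CUBIC)
s=cv2.imread("pics/side0.png")[160:280,292:422]
s=cv2.resize(s,(650,600),interpolation=cv2.INTER_CUBIC)
cv2.imwrite("pics/c2.png",d);cv2.imwrite("pics/c3.png",s)
E
```

```text
[[498.7 350. ]
 [504.4 326.7]
 [389.5 296.1]
 [383.4 319.3]] ((444.0951843261719, 323.08428955078125), (119.45846557617188, 24.065879821777344), 14.87363338470459)
```

View pics/c2.png

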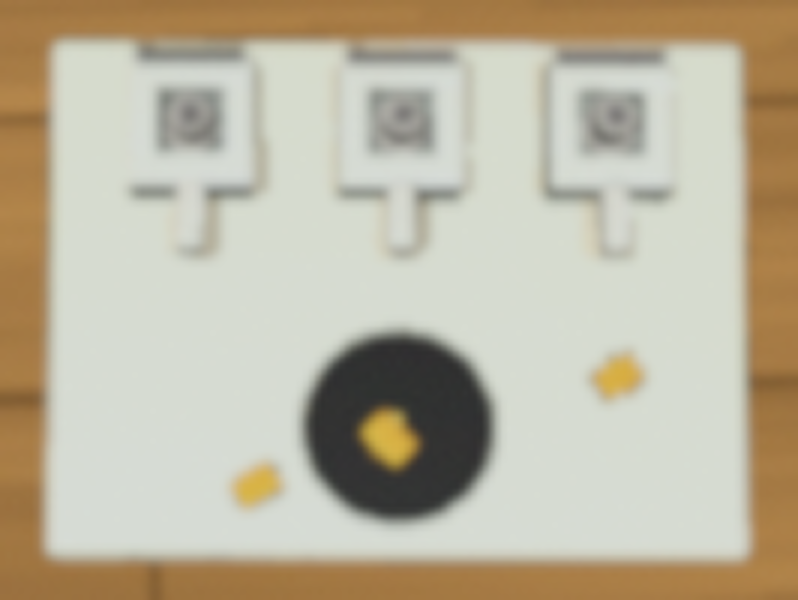

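View pics/c3.png

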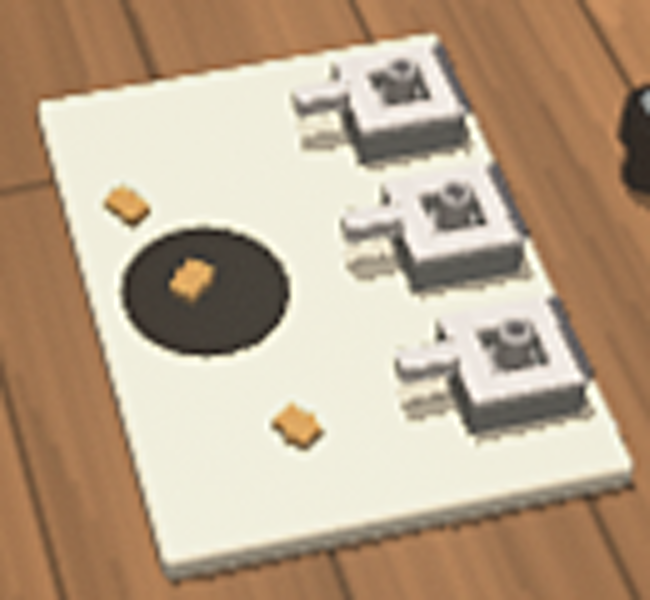

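```bash
python3 - <<'E'
from h import *
from scipy.optimize import least_squares
T=lambda l:np.array(l)/6+[260-.42,128-.42]; S=lambda l:np.array(l)/5+[292-.4,160-.4]
L=np.array([[120,160],[120,-160],[-120,-160],[-120,160]],float)
top=T([(50,42),(744,44),(751,557),(44,557)]);side=S([(435,35),(632,470),(168,565),(40,102)])
def w(p):
    c,s=np.cos(p[2]),np.sin(p[2]);return np.c_[L@np.array([[c,s],[-s,c]])+p[:2],np.full(4,18.)]
for which in ("t","s","ts"):
    f=lambda p:np.r_[((pix("top",w(p))-top).ravel() if "t" in which else []),((pix("side",w(p))-side).ravel() if "s" in which else [])]
    r=least_squares(f,[560,18,0.]);print(which,r.x.round(3),np.abs(r.fun).max().round(2))
print("heads",[(ray("top",*a,60).round(1),ray("side",*b,60).round(1)) for a,b in zip(T([(192,113),(403,113),(616,114)]),S([(403,68),(459,188),(518,328)]))])
print("tonguetips",[(ray("top",*a,54).round(1),ray("side",*b,54).round(1)) for a,b in zip(T([(194,248),(403,248),(616,248)]),S([(297,98),(346,218),(399,357)]))])
print("chips",[(ray("top",*a,24).round(1),ray("side",*b,24).round(1)) for a,b in zip(T([(257,485),(389,438),(618,376)]),S([(128,206),(191,279),(299,425)]))])
# scraper side view top corners: crop 400x325 from 100x80 at (230,110)
sc=np.array([(557,130),(695,78),(708,95),(573,150)],float)-[400,0];sc=sc/[4,4.06]+[230,110]
P=np.float32([ray("side",*p,60) for p in sc]);print(P,cv2.minAreaRect(P))
E
```

```text
t [ 5.59299e+02  1.93010e+01 -2.90000e-02] 0.44
s [ 5.59429e+02  1.59050e+01 -3.30000e-02] 1.13
ts [ 5.59485e+02  1.78720e+01 -3.10000e-02] 1.15
heads [(array([637.4, 110.4]), array([638.5, 109.6])), (array([635.1,  16.7]), array([637.4,  17.2])), (array([632.4, -78.2]), array([633.3, -79.1]))]
tonguetips [(array([577.8, 111.1]), array([577.4, 108.9])), (array([575.4,  18.4]), array([575.9,  18.1])), (array([573. , -76.5]), array([572.5, -76.2]))]
chips [(array([474.1,  86.2]), array([474.4,  83.2])), (array([493.9,  25.9]), array([493.5,  24.2])), (array([519.4, -79.3]), array([520.1, -81.8]))]
[[388.52295 316.5404 ]
 [500.62836 346.09616]
 [505.52164 324.15094]
 [395.87598 291.63965]] ((447.8837585449219, 318.7707824707031), (115.93605041503906, 25.952533721923828), 14.769529342651367)
```

The plate is at about (559.4, 18), yaw −0.031, and both views agree within 2–3 mm. Seen from above, the heads have local x≈75 and y≈+94, 0 and −95, which fits the given sizes. The scraper is at (445, 321.5), with its long axis at 14.9°. Now I'll move over it.

```bash
cat >> h.py <<'E'
def go(x,y,z,yaw):
    "print step for a tool-down pose with the jaw axis at yaw deg from world x"
    s=ctrl.get_state();q=R.from_quat(s["tool_rot"]);a=np.radians(yaw)
    t=R.from_matrix(np.array([[-np.sin(a)*-1*-1,np.cos(a),0],[np.cos(a),np.sin(a),0],[0,0,-1]]).reshape(3,3))
    d=q.inv().apply(np.array([x,y,z])-s["ee_pos"])/1000;w=(q.inv()*t).as_rotvec()
    print("xyz",d.round(4),"w",w.round(3),"at",s["ee_pos"].round(1),"F",s["contact_force"].round(1),"open",round(s["opening"],1),"t",round(s["clock"],2),"j",s["joints"].round(2))
P0=np.array([559.4,17.5]);YAW=-.031
def pl(x,y): c,s=np.cos(YAW),np.sin(YAW);return P0+[c*x-s*y,s*x+c*y]
E
python3 - <<'E'
from h import *
go(445,321.5,130,104.9)
print([ray("top",*p,70).round() for p in[(487,212)]],[ray("top",*p,16).round() for p in[(460,142)]],pl(-62,180),pl(-62,-220))
for l in(95,0,-95):print(pl(75,l),pl(30,l))
E
```

```text
xyz [-0.3142 -0.1993  0.1008] w [-0.001 -0.    -0.596] at [214.1 613.3 230.5] F [ 0.1 -0.1  0.3] open 85.7 t 0.1 j [-1.33  0.33  0.04  1.47 -0.01  1.34 -0.06]
[array([ 447., -397.])] [array([ 649., -360.])] [503.00889493 199.3352091 ] [ 490.6108809  -200.47260629]
[637.30849372 110.12972853] [592.33011449 111.5245051 ]
[634.36396539  15.17537237] [589.38558615  16.57014895]
[631.41943705 -79.77898379] [586.44105782 -78.38420721]
```

Emit:
step_arm([
  {"x":-0.314,"y":-0.199,"z":0.1,"wz":-0.596,"grip":0.085},
  {"x":-0.314,"y":-0.199,"z":0.1,"wz":-0.596,"grip":0.085},
  {"x":-0.314,"y":-0.199,"z":0.1,"wz":-0.596,"grip":0.085},
  {"x":-0.314,"y":-0.199,"z":0.1,"wz":-0.596,"grip":0.085},
  {"x":-0.314,"y":-0.199,"z":0.1,"wz":-0.596,"grip":0.085},
  {"x":-0.314,"y":-0.199,"z":0.1,"wz":-0.596,"grip":0.085},
  {"x":-0.314,"y":-0.199,"z":0.1,"wz":-0.596,"grip":0.085},
  {"x":-0.314,"y":-0.199,"z":0.1,"wz":-0.596,"grip":0.085},
  {"x":-0.314,"y":-0.199,"z":0.1,"wz":-0.596,"grip":0.085},
  {"x":-0.314,"y":-0.199,"z":0.1,"wz":-0.596,"grip":0.085},
])

```text
invalid input
```

Emit:
step_arm([
  {"x":0,"grip":0.085},
  {"x":0,"grip":0.085},
])

```text
invalid input
```

```bash
python3 -c "
from h import *
go(445,321.5,24,104.9)"
```

```text
xyz [-0.3142 -0.1991  0.2068] w [-0.001 -0.    -0.596] at [214.1 613.3 230.5] F [ 0.1 -0.1  0.3] open 85.7 t 0.1 j [-1.33  0.33  0.04  1.47 -0.01  1.34 -0.06]
```

The moves were refused as invalid, probably because every key is required.

Emit:
step_arm([
  {"x":-0.314,"y":-0.199,"z":0.1,"wx":0,"wy":0,"wz":-0.596,"grip":0.085},
  {"x":-0.314,"y":-0.199,"z":0.1,"wx":0,"wy":0,"wz":-0.596,"grip":0.085},
  {"x":-0.314,"y":-0.199,"z":0.1,"wx":0,"wy":0,"wz":-0.596,"grip":0.085},
  {"x":-0.314,"y":-0.199,"z":0.1,"wx":0,"wy":0,"wz":-0.596,"grip":0.085},
  {"x":-0.314,"y":-0.199,"z":0.1,"wx":0,"wy":0,"wz":-0.596,"grip":0.085},
  {"x":-0.314,"y":-0.199,"z":0.1,"wx":0,"wy":0,"wz":-0.596,"grip":0.085},
  {"x":-0.314,"y":-0.199,"z":0.1,"wx":0,"wy":0,"wz":-0.596,"grip":0.085},
  {"x":-0.314,"y":-0.199,"z":0.1,"wx":0,"wy":0,"wz":-0.596,"grip":0.085},
  {"x":-0.314,"y":-0.199,"z":0.1,"wx":0,"wy":0,"wz":-0.596,"grip":0.085},
  {"x":-0.314,"y":-0.199,"z":0.1,"wx":0,"wy":0,"wz":-0.596,"grip":0.085},
])

```text
clock: 0.93
ee_pos: [448.5, 315.1, 129.6]
tool_rot: [-0.126, 0.992, -0.002, -0.0]
contact_force: [-0.1, -0.7, -0.3]
opening: 85.0
```

Emit:
step_arm([
  {"x":0,"y":0,"z":0,"wx":0,"wy":0,"wz":0,"grip":0.085},
  {"x":0,"y":0,"z":0,"wx":0,"wy":0,"wz":0,"grip":0.085},
  {"x":0,"y":0,"z":0,"wx":0,"wy":0,"wz":0,"grip":0.085},
])

```text
clock: 1.18
ee_pos: [444.2, 323.7, 131.4]
tool_rot: [-0.131, 0.991, 0.0, -0.0]
contact_force: [-0.5, 0.9, 0.4]
opening: 85.0
```

```bash
python3 -c "
from h import *
go(445,321.5,24,104.9)"
```

```text
xyz [-0.0002 -0.0024  0.1074] w [ 0.001 -0.     0.002] at [444.2 323.7 131.4] F [-0.5  0.9  0.4] open 85.0 t 1.18 j [-0.85  0.21  0.16  1.84 -0.04  1.1   1.16]
```

Emit:
step_arm([
  {"x":0,"y":-0.001,"z":0.035,"wx":0,"wy":0,"wz":0,"grip":0.085},
  {"x":0,"y":-0.001,"z":0.07,"wx":0,"wy":0,"wz":0,"grip":0.085},
  {"x":0,"y":-0.001,"z":0.095,"wx":0,"wy":0,"wz":0,"grip":0.085},
  {"x":0,"y":-0.001,"z":0.106,"wx":0,"wy":0,"wz":0,"grip":0.085},
  {"x":0,"y":-0.001,"z":0.106,"wx":0,"wy":0,"wz":0,"grip":0.085},
  {"x":0,"y":-0.001,"z":0.106,"wx":0,"wy":0,"wz":0,"grip":0.085},
  {"x":0,"y":-0.001,"z":0.106,"wx":0,"wy":0,"wz":0,"grip":0.04},
  {"x":0,"y":-0.001,"z":0.106,"wx":0,"wy":0,"wz":0,"grip":0.015},
  {"x":0,"y":-0.001,"z":0.106,"wx":0,"wy":0,"wz":0,"grip":0.015},
  {"x":0,"y":-0.001,"z":0.106,"wx":0,"wy":0,"wz":0,"grip":0.015},
])

```text
clock: 2.02
ee_pos: [445.8, 321.8, 26.4]
tool_rot: [-0.13, 0.992, 0.001, 0.001]
contact_force: [0.2, 0.3, 0.1]
opening: 38.3
```

Emit:
step_arm([
  {"x":0,"y":0,"z":0,"wx":0,"wy":0,"wz":0,"grip":0.0},
  {"x":0,"y":0,"z":0,"wx":0,"wy":0,"wz":0,"grip":0.0},
  {"x":0,"y":0,"z":0,"wx":0,"wy":0,"wz":0,"grip":0.0},
  {"x":0,"y":0,"z":0,"wx":0,"wy":0,"wz":0,"grip":0.0},
  {"x":0,"y":0,"z":0,"wx":0,"wy":0,"wz":0,"grip":0.0},
])

```text
clock: 2.43
ee_pos: [445.8, 321.8, 26.1]
tool_rot: [-0.13, 0.992, 0.0, 0.001]
contact_force: [-1.7, -0.3, 6.7]
opening: 23.3
```

```bash
python3 -c "
from h import *
go(445,321.5,120,88.2)"
```

```text
xyz [ 0.0007 -0.     -0.0939] w [0.001 0.001 0.292] at [445.8 321.8  26.1] F [-1.7 -0.3  6.7] open 23.3 t 2.43 j [-0.84  0.33  0.16  1.93 -0.07  0.88  1.18]
```

The block is held at opening 23.3. I'll lift it, turn it to the plate's yaw and carry it to the plate's left part.

Emit:
step_arm([
  {"x":0,"y":0,"z":-0.035,"wx":0,"wy":0,"wz":0,"grip":0.0},
  {"x":0,"y":0,"z":-0.07,"wx":0,"wy":0,"wz":0.1,"grip":0.0},
  {"x":0,"y":0,"z":-0.075,"wx":0,"wy":0,"wz":0.2,"grip":0.0},
  {"x":0,"y":0,"z":-0.075,"wx":0,"wy":0,"wz":0.292,"grip":0.0},
  {"x":0,"y":0,"z":-0.075,"wx":0,"wy":0,"wz":0.292,"grip":0.0},
  {"x":0,"y":0,"z":-0.075,"wx":0,"wy":0,"wz":0.292,"grip":0.0},
])

```text
clock: 2.93
ee_pos: [444.9, 321.0, 99.8]
tool_rot: [0.014, 1.0, -0.0, -0.0]
contact_force: [-0.4, 0.1, -3.0]
opening: 23.5
```

```bash
python3 -c "
from h import *
go(*pl(-62,125),85,88.2)"
```

```text
xyz [-0.0615 -0.1749  0.0149] w [-0.001 -0.001  0.003] at [444.9 321.   99.8] F [-0.4  0.1 -3. ] open 23.5 t 2.93 j [-0.89  0.24  0.2   1.88 -0.06  1.03  0.88]
```

Emit:
step_arm([
  {"x":-0.01,"y":-0.03,"z":0.003,"wx":0,"wy":0,"wz":0,"grip":0.0},
  {"x":-0.022,"y":-0.065,"z":0.006,"wx":0,"wy":0,"wz":0,"grip":0.0},
  {"x":-0.036,"y":-0.1,"z":0.01,"wx":0,"wy":0,"wz":0.003,"grip":0.0},
  {"x":-0.05,"y":-0.14,"z":0.015,"wx":0,"wy":0,"wz":0.003,"grip":0.0},
  {"x":-0.061,"y":-0.175,"z":0.015,"wx":0,"wy":0,"wz":0.003,"grip":0.0},
  {"x":-0.061,"y":-0.175,"z":0.015,"wx":0,"wy":0,"wz":0.003,"grip":0.0},
  {"x":-0.061,"y":-0.175,"z":0.015,"wx":0,"wy":0,"wz":0.003,"grip":0.0},
  {"x":-0.061,"y":-0.175,"z":0.015,"wx":0,"wy":0,"wz":0.003,"grip":0.0},
])

```text
clock: 3.6
ee_pos: [500.2, 144.6, 84.8]
tool_rot: [0.017, 1.0, -0.0, -0.001]
contact_force: [0.0, 0.7, -1.6]
opening: 23.3
```

```bash
python3 -c "
from h import *
go(*pl(-62,125),45.6,88.2)"
```

```text
xyz [-0.0011 -0.0002  0.0392] w [-0.    -0.001 -0.002] at [500.2 144.6  84.8] F [ 0.   0.7 -1.6] open 23.3 t 3.6 j [-0.65  0.21  0.32  1.96 -0.08  0.99  1.24]
```

Emit:
step_arm([
  {"x":-0.001,"y":0,"z":0.012,"wx":0,"wy":0,"wz":0,"grip":0.0},
  {"x":-0.001,"y":0,"z":0.025,"wx":0,"wy":0,"wz":0,"grip":0.0},
  {"x":-0.001,"y":0,"z":0.034,"wx":0,"wy":0,"wz":0,"grip":0.0},
  {"x":-0.001,"y":0,"z":0.039,"wx":0,"wy":0,"wz":0,"grip":0.0},
  {"x":-0.001,"y":0,"z":0.039,"wx":0,"wy":0,"wz":0,"grip":0.0},
  {"x":-0.001,"y":0,"z":0.039,"wx":0,"wy":0,"wz":0,"grip":0.0},
])

```text
clock: 4.1
ee_pos: [501.4, 144.9, 45.9]
tool_rot: [0.017, 1.0, -0.0, -0.0]
contact_force: [0.9, 0.2, -1.6]
opening: 23.2
```

```bash
python3 -c "
from h import *
go(*pl(-62,-205),45.6,88.2)
im=np.vstack([cv2.resize(capture('side')[90:290,230:450],(550,500))]);cv2.imwrite('pics/c4.png',im)"
```

```text
xyz [-0.0008 -0.3305  0.0004] w [-0.    -0.001 -0.002] at [501.4 144.9  45.9] F [ 0.9  0.2 -1.6] open 23.2 t 4.1 j [-0.64  0.26  0.31  1.99 -0.1   0.91  1.26]
```

View pics/c4.png

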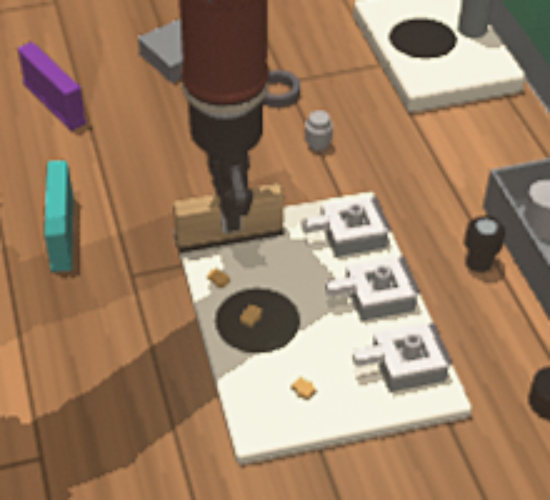

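The block stands over the plate's left part from the front edge to about x=0, with all chips ahead of it and clear of the tongues. Sweeping slowly.

Emit:
step_arm([
  {"x":0,"y":-0.01,"z":0.0005,"wx":0,"wy":0,"wz":0,"grip":0},
  {"x":0,"y":-0.02,"z":0.0005,"wx":0,"wy":0,"wz":0,"grip":0},
  {"x":0,"y":-0.03,"z":0.0005,"wx":0,"wy":0,"wz":0,"grip":0},
  {"x":0,"y":-0.04,"z":0.0005,"wx":0,"wy":0,"wz":0,"grip":0},
  {"x":0,"y":-0.05,"z":0.0005,"wx":0,"wy":0,"wz":0,"grip":0},
  {"x":0,"y":-0.06,"z":0.0005,"wx":0,"wy":0,"wz":0,"grip":0},
  {"x":0,"y":-0.07,"z":0.0005,"wx":0,"wy":0,"wz":0,"grip":0},
  {"x":0,"y":-0.08,"z":0.0005,"wx":0,"wy":0,"wz":0,"grip":0},
  {"x":0,"y":-0.09,"z":0.0005,"wx":0,"wy":0,"wz":0,"grip":0},
  {"x":0,"y":-0.1,"z":0.0005,"wx":0,"wy":0,"wz":0,"grip":0},
])

```text
clock: 4.98
ee_pos: [498.2, 43.5, 45.8]
tool_rot: [0.017, 1.0, -0.0, -0.0]
contact_force: [0.1, -0.1, -2.1]
opening: 23.3
```

Emit:
step_arm([
  {"x":0,"y":-0.01,"z":0,"wx":0,"wy":0,"wz":0,"grip":0},
  {"x":0,"y":-0.02,"z":0,"wx":0,"wy":0,"wz":0,"grip":0},
  {"x":0,"y":-0.03,"z":0,"wx":0,"wy":0,"wz":0,"grip":0},
  {"x":0,"y":-0.04,"z":0,"wx":0,"wy":0,"wz":0,"grip":0},
  {"x":0,"y":-0.05,"z":0,"wx":0,"wy":0,"wz":0,"grip":0},
  {"x":0,"y":-0.06,"z":0,"wx":0,"wy":0,"wz":0,"grip":0},
  {"x":0,"y":-0.07,"z":0,"wx":0,"wy":0,"wz":0,"grip":0},
  {"x":0,"y":-0.08,"z":0,"wx":0,"wy":0,"wz":0,"grip":0},
  {"x":0,"y":-0.09,"z":0,"wx":0,"wy":0,"wz":0,"grip":0},
  {"x":0,"y":-0.1,"z":0,"wx":0,"wy":0,"wz":0,"grip":0},
])

```text
clock: 5.82
ee_pos: [494.7, -56.4, 45.8]
tool_rot: [0.017, 1.0, -0.0, -0.0]
contact_force: [0.3, 0.1, -3.1]
opening: 23.3
```

```bash
python3 -c "
from h import *
go(*pl(-62,-205),45.6,88.2)"
```

```text
xyz [-0.0009 -0.1291  0.0002] w [-0.    -0.    -0.003] at [494.7 -56.4  45.8] F [ 0.3  0.1 -3.1] open 23.3 t 5.82 j [-0.37  0.22  0.44  2.05 -0.12  0.89  1.67]
```

Emit:
step_arm([
  {"x":0,"y":-0.01,"z":0,"wx":0,"wy":0,"wz":0,"grip":0},
  {"x":0,"y":-0.02,"z":0,"wx":0,"wy":0,"wz":0,"grip":0},
  {"x":0,"y":-0.03,"z":0,"wx":0,"wy":0,"wz":0,"grip":0},
  {"x":0,"y":-0.04,"z":0,"wx":0,"wy":0,"wz":0,"grip":0},
  {"x":0,"y":-0.05,"z":0,"wx":0,"wy":0,"wz":0,"grip":0},
  {"x":0,"y":-0.06,"z":0,"wx":0,"wy":0,"wz":0,"grip":0},
  {"x":0,"y":-0.068,"z":0,"wx":0,"wy":0,"wz":0,"grip":0},
  {"x":0,"y":-0.075,"z":0,"wx":0,"wy":0,"wz":0,"grip":0},
  {"x":0,"y":-0.08,"z":0,"wx":0,"wy":0,"wz":0,"grip":0},
  {"x":0,"y":-0.085,"z":0,"wx":0,"wy":0,"wz":0,"grip":0},
])

```text
clock: 6.65
ee_pos: [491.8, -140.8, 45.8]
tool_rot: [0.017, 1.0, 0.0, 0.0]
contact_force: [0.9, 0.4, -1.0]
opening: 23.4
```

Emit:
step_arm([
  {"x":0,"y":-0.005,"z":0,"wx":0,"wy":0,"wz":0,"grip":0},
  {"x":0,"y":-0.01,"z":0,"wx":0,"wy":0,"wz":0,"grip":0},
  {"x":0,"y":-0.015,"z":0,"wx":0,"wy":0,"wz":0,"grip":0},
  {"x":0,"y":-0.02,"z":0,"wx":0,"wy":0,"wz":0,"grip":0},
  {"x":0,"y":-0.027,"z":0,"wx":0,"wy":0,"wz":0,"grip":0},
  {"x":0,"y":-0.036,"z":0,"wx":0,"wy":0,"wz":0,"grip":0},
  {"x":0,"y":-0.045,"z":0,"wx":0,"wy":0,"wz":0,"grip":0},
  {"x":0,"y":-0.05,"z":-0.005,"wx":0,"wy":0,"wz":0,"grip":0},
  {"x":0,"y":-0.05,"z":-0.03,"wx":0,"wy":0,"wz":0,"grip":0},
  {"x":0,"y":-0.05,"z":-0.06,"wx":0,"wy":0,"wz":0,"grip":0},
])

```text
clock: 7.48
ee_pos: [488.3, -191.0, 105.1]
tool_rot: [0.018, 1.0, -0.0, -0.002]
contact_force: [0.7, 1.2, -2.3]
opening: 23.5
```

```bash
python3 -c "
from h import *
go(*pl(-62,100),105,88.2)
cv2.imwrite('pics/s5.png',cv2.resize(capture('side')[150:400,230:530],(660,550)))"
```

```text
xyz [-0.001   0.3107  0.    ] w [-0.    -0.004 -0.005] at [ 488.3 -191.   105.1] F [ 0.7  1.2 -2.3] open 23.5 t 7.48 j [-0.18  0.2   0.53  1.94 -0.12  1.04  1.93]
```

View pics/s5.png

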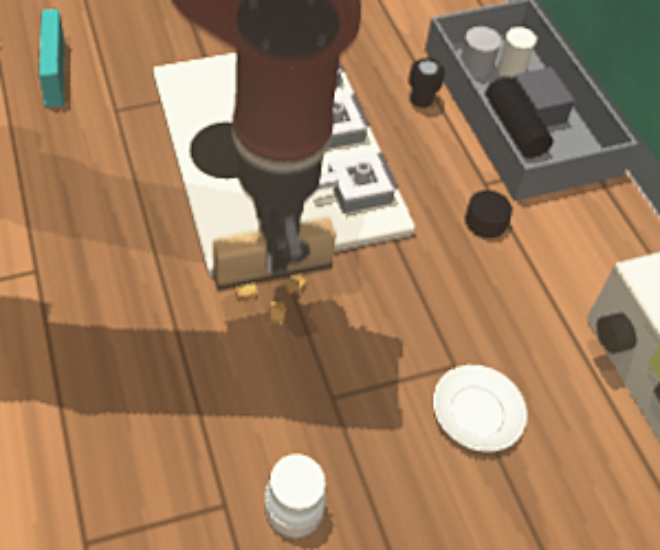

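Three chips lie on the table beyond the right edge, at crop positions (247,291), (298,283) and (277,312), and the plate looks clear. I'll carry the scraper back to its old place on the left.

```bash
python3 -c "
from h import *
go(445,321.5,105,95)"
```

```text
xyz [0.0658 0.5118 0.006 ] w [-0.001  0.005 -0.124] at [ 491.9 -192.3  112. ] F [ 3.5 -2.7  3. ] open 23.3 t 7.53 j [-0.19  0.19  0.53  1.93 -0.11  1.04  1.93]
```

Emit:
step_arm([
  {"x":0.004,"y":0.03,"z":0,"wx":0,"wy":0,"wz":0,"grip":0},
  {"x":0.009,"y":0.068,"z":0,"wx":0,"wy":0,"wz":-0.02,"grip":0},
  {"x":0.014,"y":0.108,"z":0,"wx":0,"wy":0,"wz":-0.04,"grip":0},
  {"x":0.019,"y":0.148,"z":0,"wx":0,"wy":0,"wz":-0.06,"grip":0},
  {"x":0.024,"y":0.188,"z":0,"wx":0,"wy":0,"wz":-0.08,"grip":0},
  {"x":0.029,"y":0.228,"z":0,"wx":0,"wy":0,"wz":-0.1,"grip":0},
  {"x":0.034,"y":0.268,"z":0,"wx":0,"wy":0,"wz":-0.12,"grip":0},
  {"x":0.039,"y":0.308,"z":0,"wx":0,"wy":0,"wz":-0.12,"grip":0},
  {"x":0.044,"y":0.348,"z":0,"wx":0,"wy":0,"wz":-0.12,"grip":0},
  {"x":0.048,"y":0.38,"z":0,"wx":0,"wy":0,"wz":-0.12,"grip":0},
])

```text
clock: 8.37
ee_pos: [454.9, 194.1, 106.4]
tool_rot: [-0.043, 0.999, 0.001, 0.0]
contact_force: [1.1, -1.3, -1.7]
opening: 23.4
```

```bash
python3 -c "
from h import *
go(445,321.5,105,95)"
```

```text
xyz [-0.0011  0.1278  0.0015] w [ 0.001  0.001 -0.001] at [454.9 194.1 106.4] F [ 1.1 -1.3 -1.7] open 23.4 t 8.37 j [-0.67  0.12  0.19  2.   -0.03  1.02  1.19]
```

Emit:
step_arm([
  {"x":0,"y":0.03,"z":0,"wx":0,"wy":0,"wz":0,"grip":0},
  {"x":0,"y":0.065,"z":0,"wx":0,"wy":0,"wz":0,"grip":0},
  {"x":0,"y":0.1,"z":0,"wx":0,"wy":0,"wz":0,"grip":0},
  {"x":0,"y":0.125,"z":0.01,"wx":0,"wy":0,"wz":0,"grip":0},
  {"x":0,"y":0.128,"z":0.03,"wx":0,"wy":0,"wz":0,"grip":0},
  {"x":0,"y":0.128,"z":0.05,"wx":0,"wy":0,"wz":0,"grip":0},
  {"x":0,"y":0.128,"z":0.065,"wx":0,"wy":0,"wz":0,"grip":0},
  {"x":0,"y":0.128,"z":0.073,"wx":0,"wy":0,"wz":0,"grip":0},
  {"x":0,"y":0.128,"z":0.073,"wx":0,"wy":0,"wz":0,"grip":0},
  {"x":0,"y":0.128,"z":0.073,"wx":0,"wy":0,"wz":0,"grip":0},
])

```text
clock: 9.2
ee_pos: [444.8, 318.4, 33.2]
tool_rot: [-0.042, 0.999, -0.0, 0.0]
contact_force: [0.1, -0.3, -1.8]
opening: 23.3
```

```bash
python3 -c "
from h import *
go(445,321.5,26.3,95)"
```

```text
xyz [-0.0004  0.0031  0.0069] w [-0.    -0.    -0.003] at [444.8 318.4  33.2] F [ 0.1 -0.3 -1.8] open 23.3 t 9.2 j [-0.8   0.32  0.11  1.93 -0.04  0.9   0.99]
```

Lower to the table gently, then open.

Emit:
step_arm([
  {"x":0,"y":0,"z":0.003,"wx":0,"wy":0,"wz":0,"grip":0},
  {"x":0,"y":0,"z":0.005,"wx":0,"wy":0,"wz":0,"grip":0},
  {"x":0,"y":0,"z":0.0068,"wx":0,"wy":0,"wz":0,"grip":0},
  {"x":0,"y":0,"z":0.0068,"wx":0,"wy":0,"wz":0,"grip":0},
  {"x":0,"y":0,"z":0.0068,"wx":0,"wy":0,"wz":0,"grip":0},
])

```text
clock: 9.62
ee_pos: [444.6, 318.7, 26.3]
tool_rot: [-0.043, 0.999, 0.0, 0.0]
contact_force: [-0.4, -0.4, -2.5]
opening: 23.3
```

Emit:
step_arm([
  {"x":0,"y":0,"z":0,"wx":0,"wy":0,"wz":0,"grip":0.03},
  {"x":0,"y":0,"z":0,"wx":0,"wy":0,"wz":0,"grip":0.05},
  {"x":0,"y":0,"z":0,"wx":0,"wy":0,"wz":0,"grip":0.07},
  {"x":0,"y":0,"z":0,"wx":0,"wy":0,"wz":0,"grip":0.07},
  {"x":0,"y":0,"z":0,"wx":0,"wy":0,"wz":0,"grip":0.07},
  {"x":0,"y":0,"z":-0.03,"wx":0,"wy":0,"wz":0,"grip":0.07},
  {"x":0,"y":0,"z":-0.07,"wx":0,"wy":0,"wz":0,"grip":0.07},
  {"x":0,"y":0,"z":-0.1,"wx":0,"wy":0,"wz":0,"grip":0.04},
  {"x":0,"y":0,"z":-0.1,"wx":0,"wy":0,"wz":0,"grip":0},
  {"x":0,"y":0,"z":-0.1,"wx":0,"wy":0,"wz":0,"grip":0},
])

```text
clock: 10.45
ee_pos: [445.5, 319.5, 128.2]
tool_rot: [-0.043, 0.999, 0.001, 0.002]
contact_force: [0.2, -0.6, -0.3]
opening: 34.3
```

```bash
python3 -c "
from h import *
go(*pl(75,94.5),115,88.2)
cv2.imwrite('pics/s6.png',capture('side'))"
```

```text
xyz [-0.1732 -0.2254  0.0132] w [0.003 0.003 0.117] at [445.5 319.5 128.2] F [ 0.2 -0.6 -0.3] open 34.3 t 10.45 j [-0.81  0.2   0.12  1.85 -0.03  1.08  0.98]
```

View pics/s6.png

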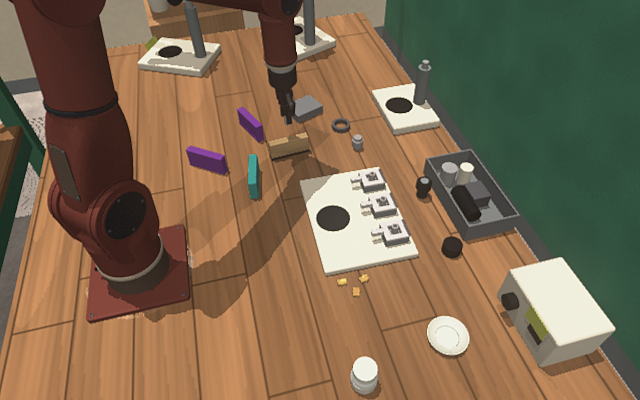

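The scraper stands at its old place, the three chips are on the table around (343,282)–(364,278), and the plate is clear. Now to tap the left bolt with the fingers shut.

Emit:
step_arm([
  {"x":-0.02,"y":-0.026,"z":0,"wx":0,"wy":0,"wz":0.02,"grip":0},
  {"x":-0.043,"y":-0.056,"z":0,"wx":0,"wy":0,"wz":0.06,"grip":0},
  {"x":-0.067,"y":-0.087,"z":0,"wx":0,"wy":0,"wz":0.09,"grip":0},
  {"x":-0.092,"y":-0.119,"z":0,"wx":0,"wy":0,"wz":0.117,"grip":0},
  {"x":-0.117,"y":-0.151,"z":0.005,"wx":0,"wy":0,"wz":0.117,"grip":0},
  {"x":-0.14,"y":-0.183,"z":0.01,"wx":0,"wy":0,"wz":0.117,"grip":0},
  {"x":-0.16,"y":-0.21,"z":0.013,"wx":0,"wy":0,"wz":0.117,"grip":0},
  {"x":-0.173,"y":-0.225,"z":0.013,"wx":0,"wy":0,"wz":0.117,"grip":0},
  {"x":-0.173,"y":-0.225,"z":0.013,"wx":0,"wy":0,"wz":0.117,"grip":0},
  {"x":-0.173,"y":-0.225,"z":0.013,"wx":0,"wy":0,"wz":0.117,"grip":0},
])

```text
clock: 11.33
ee_pos: [635.4, 107.5, 110.9]
tool_rot: [0.017, 1.0, -0.001, -0.001]
contact_force: [0.7, 0.3, -0.1]
opening: -0.0
```

Emit:
step_arm([
  {"x":0,"y":0,"z":0,"wx":0,"wy":0,"wz":0,"grip":0},
  {"x":0,"y":0,"z":0,"wx":0,"wy":0,"wz":0,"grip":0},
])

```text
clock: 11.5
ee_pos: [634.8, 110.7, 112.3]
tool_rot: [0.015, 1.0, 0.0, -0.001]
contact_force: [-0.1, -1.1, 1.1]
opening: -0.2
```

```bash
python3 -c "
from h import *
go(*pl(75,94.5),64,88.2)"
```

```text
xyz [-0.0026 -0.001   0.0482] w [ 0.    -0.002  0.002] at [634.8 110.7 112.3] F [-0.1 -1.1  1.1] open -0.2 t 11.5 j [-0.46  0.41  0.28  1.63 -0.12  1.12  1.39]
```

Emit:
step_arm([
  {"x":-0.002,"y":-0.001,"z":0.015,"wx":0,"wy":0,"wz":0,"grip":0},
  {"x":-0.002,"y":-0.001,"z":0.03,"wx":0,"wy":0,"wz":0,"grip":0},
  {"x":-0.002,"y":-0.001,"z":0.042,"wx":0,"wy":0,"wz":0,"grip":0},
  {"x":-0.002,"y":-0.001,"z":0.048,"wx":0,"wy":0,"wz":0,"grip":0},
  {"x":-0.002,"y":-0.001,"z":0.048,"wx":0,"wy":0,"wz":0,"grip":0},
  {"x":-0.002,"y":-0.001,"z":0.048,"wx":0,"wy":0,"wz":0,"grip":0},
])

```text
clock: 12.0
ee_pos: [637.7, 108.6, 65.1]
tool_rot: [0.016, 1.0, -0.0, -0.0]
contact_force: [0.2, 0.1, 1.0]
opening: -0.1
```

Emit:
step_arm([
  {"x":0,"y":0,"z":0.001,"wx":0,"wy":0,"wz":0,"grip":0},
  {"x":0,"y":0,"z":0.002,"wx":0,"wy":0,"wz":0,"grip":0},
  {"x":0,"y":0,"z":0.003,"wx":0,"wy":0,"wz":0,"grip":0},
  {"x":0,"y":0,"z":0.004,"wx":0,"wy":0,"wz":0,"grip":0},
  {"x":0,"y":0,"z":0.005,"wx":0,"wy":0,"wz":0,"grip":0},
  {"x":0,"y":0,"z":0.005,"wx":0,"wy":0,"wz":0,"grip":0},
])

```text
clock: 12.5
ee_pos: [638.1, 108.1, 60.2]
tool_rot: [0.016, 1.0, 0.0, 0.0]
contact_force: [-0.8, -0.2, 2.0]
opening: 0.1
```

Emit:
step_arm([
  {"x":0,"y":0.001,"z":0.001,"wx":0,"wy":0,"wz":0,"grip":0},
  {"x":0,"y":0.001,"z":0.0015,"wx":0,"wy":0,"wz":0,"grip":0},
  {"x":0,"y":0.001,"z":0.0015,"wx":0,"wy":0,"wz":0,"grip":0},
])

```text
clock: 12.75
ee_pos: [638.1, 108.2, 60.1]
tool_rot: [0.016, 1.0, -0.0, 0.0]
contact_force: [-6.3, -3.9, 14.7]
opening: 0.0
```

Bolt P is tight: 14.7 N and z stayed at 60.1. On to the middle bolt.

Emit:
step_arm([
  {"x":0,"y":0,"z":-0.015,"wx":0,"wy":0,"wz":0,"grip":0},
  {"x":0,"y":-0.025,"z":-0.015,"wx":0,"wy":0,"wz":0,"grip":0},
  {"x":0,"y":-0.055,"z":-0.015,"wx":0,"wy":0,"wz":0,"grip":0},
  {"x":0,"y":-0.08,"z":-0.015,"wx":0,"wy":0,"wz":0,"grip":0},
  {"x":0,"y":-0.0935,"z":-0.015,"wx":0,"wy":0,"wz":0,"grip":0},
  {"x":0,"y":-0.0935,"z":-0.01,"wx":0,"wy":0,"wz":0,"grip":0},
  {"x":0,"y":-0.0935,"z":-0.005,"wx":0,"wy":0,"wz":0,"grip":0},
  {"x":0,"y":-0.0935,"z":-0.004,"wx":0,"wy":0,"wz":0,"grip":0},
  {"x":0,"y":-0.0935,"z":-0.004,"wx":0,"wy":0,"wz":0,"grip":0},
])

```text
clock: 13.5
ee_pos: [634.5, 17.9, 61.5]
tool_rot: [0.015, 1.0, 0.0, -0.001]
contact_force: [-0.2, 0.2, -0.2]
opening: -0.1
```

```bash
python3 -c "
from h import *
go(*pl(75,0),59,88.2)"
```

```text
xyz [ 0.     -0.0027  0.0025] w [ 0.001 -0.002  0.002] at [634.5  17.9  61.5] F [-0.2  0.2 -0.2] open -0.1 t 13.5 j [-0.33  0.45  0.29  1.7  -0.15  1.02  1.56]
```

Emit:
step_arm([
  {"x":0,"y":-0.001,"z":0.001,"wx":0,"wy":0,"wz":0,"grip":0},
  {"x":0,"y":-0.001,"z":0.0015,"wx":0,"wy":0,"wz":0,"grip":0},
  {"x":0,"y":-0.001,"z":0.002,"wx":0,"wy":0,"wz":0,"grip":0},
  {"x":0,"y":-0.001,"z":0.0025,"wx":0,"wy":0,"wz":0,"grip":0},
  {"x":0,"y":-0.001,"z":0.003,"wx":0,"wy":0,"wz":0,"grip":0},
  {"x":0,"y":-0.001,"z":0.003,"wx":0,"wy":0,"wz":0,"grip":0},
])

```text
clock: 14.0
ee_pos: [635.0, 15.1, 60.2]
tool_rot: [0.016, 1.0, 0.0, 0.0]
contact_force: [-2.8, 0.4, 5.8]
opening: 0.0
```

Emit:
step_arm([
  {"x":0,"y":0,"z":0.0005,"wx":0,"wy":0,"wz":0,"grip":0},
  {"x":0,"y":0,"z":0.0007,"wx":0,"wy":0,"wz":0,"grip":0},
  {"x":0,"y":0,"z":0.0007,"wx":0,"wy":0,"wz":0,"grip":0},
])

```text
clock: 14.25
ee_pos: [635.1, 15.1, 60.2]
tool_rot: [0.016, 1.0, 0.0, 0.0]
contact_force: [-4.6, 2.0, 12.1]
opening: 0.0
```

Emit:
step_arm([
  {"x":0,"y":0,"z":-0.015,"wx":0,"wy":0,"wz":0,"grip":0},
  {"x":0,"y":-0.025,"z":-0.015,"wx":0,"wy":0,"wz":0,"grip":0},
  {"x":0,"y":-0.055,"z":-0.015,"wx":0,"wy":0,"wz":0,"grip":0},
  {"x":0,"y":-0.08,"z":-0.015,"wx":0,"wy":0,"wz":0,"grip":0},
  {"x":0,"y":-0.095,"z":-0.015,"wx":0,"wy":0,"wz":0,"grip":0},
  {"x":0,"y":-0.095,"z":-0.01,"wx":0,"wy":0,"wz":0,"grip":0},
  {"x":0,"y":-0.095,"z":-0.005,"wx":0,"wy":0,"wz":0,"grip":0},
  {"x":0,"y":-0.095,"z":-0.004,"wx":0,"wy":0,"wz":0,"grip":0},
  {"x":0,"y":-0.095,"z":-0.004,"wx":0,"wy":0,"wz":0,"grip":0},
])

```text
clock: 15.0
ee_pos: [631.6, -78.4, 62.0]
tool_rot: [0.015, 1.0, 0.0, -0.001]
contact_force: [-0.6, -0.1, 0.4]
opening: 0.0
```

```bash
python3 -c "
from h import *
go(*pl(75,-95),59,88.2)"
```

```text
xyz [ 0.0001 -0.0014  0.003 ] w [ 0.001 -0.001  0.002] at [631.6 -78.4  62. ] F [-0.6 -0.1  0.4] open 0.0 t 15.0 j [-0.2   0.45  0.32  1.69 -0.16  1.02  1.72]
```

Q is tight too. Now I'll test R, which should sink to about z=54.

Emit:
step_arm([
  {"x":0,"y":0,"z":0.001,"wx":0,"wy":0,"wz":0,"grip":0},
  {"x":0,"y":0,"z":0.002,"wx":0,"wy":0,"wz":0,"grip":0},
  {"x":0,"y":0,"z":0.0025,"wx":0,"wy":0,"wz":0,"grip":0},
  {"x":0,"y":0,"z":0.003,"wx":0,"wy":0,"wz":0,"grip":0},
  {"x":0,"y":0,"z":0.0035,"wx":0,"wy":0,"wz":0,"grip":0},
  {"x":0,"y":0,"z":0.0035,"wx":0,"wy":0,"wz":0,"grip":0},
])

```text
clock: 15.5
ee_pos: [632.1, -80.1, 59.4]
tool_rot: [0.016, 1.0, 0.0, 0.0]
contact_force: [0.4, 0.5, 1.7]
opening: 0.6
```

Emit:
step_arm([
  {"x":0,"y":0,"z":0.001,"wx":0,"wy":0,"wz":0,"grip":0},
  {"x":0,"y":0,"z":0.002,"wx":0,"wy":0,"wz":0,"grip":0},
  {"x":0,"y":0,"z":0.003,"wx":0,"wy":0,"wz":0,"grip":0},
  {"x":0,"y":0,"z":0.004,"wx":0,"wy":0,"wz":0,"grip":0},
  {"x":0,"y":0,"z":0.005,"wx":0,"wy":0,"wz":0,"grip":0},
  {"x":0,"y":0,"z":0.0055,"wx":0,"wy":0,"wz":0,"grip":0},
  {"x":0,"y":0,"z":0.006,"wx":0,"wy":0,"wz":0,"grip":0},
  {"x":0,"y":0,"z":0.006,"wx":0,"wy":0,"wz":0,"grip":0},
])

```text
clock: 16.17
ee_pos: [632.2, -80.4, 54.2]
tool_rot: [0.016, 1.0, 0.0, 0.0]
contact_force: [-2.5, 0.1, 8.4]
opening: 0.1
```

R is the loose one: it sank from 60.2 to a hard stop at 54.2. Next I'll grip its tongue with the tool pitched about 22° (wrist toward the robot), then follow the hinge arc rigidly, ending about 23° past vertical.

```bash
cat >> h.py <<'E'
def gop(lx,ly,z,pitch,back=0):
    "step for TCP at plate-local lx,ly, height z; pitch deg about plate y; back: mm behind along the tool"
    s=ctrl.get_state();q=R.from_quat(s["tool_rot"])
    c,n=np.cos(YAW),np.sin(YAW)
    base=R.from_matrix(np.array([[-c,-n,0],[-n,c,0],[0,0,-1]]))
    t=R.from_rotvec(np.radians(pitch)*np.array([-n,c,0]))*base
    p=np.r_[pl(lx,ly),z]-t.apply([0,0,back])
    print("xyz",(q.inv().apply(p-s["ee_pos"])/1000).round(4),"w",(q.inv()*t).as_rotvec().round(3),"at",s["ee_pos"].round(1),"F",s["contact_force"].round(1),"open",round(s["opening"],1),"t",round(s["clock"],2),"j",s["joints"].round(2))
E
python3 -c "
from h import *
gop(30.6,-93.5,33,-22,65)"
```

```text
xyz [ 0.0695  0.002  -0.0392] w [-0.    -0.383 -0.001] at [632.2 -80.4  54.2] F [-2.5  0.1  8.4] open 0.1 t 16.17 j [-0.19  0.46  0.32  1.7  -0.17  1.01  1.72]
```

Emit:
step_arm([
  {"x":0,"y":0,"z":-0.03,"wx":0,"wy":0,"wz":0,"grip":0},
  {"x":0.01,"y":0,"z":-0.055,"wx":0,"wy":-0.1,"wz":0,"grip":0},
  {"x":0.03,"y":0.002,"z":-0.055,"wx":0,"wy":-0.2,"wz":0,"grip":0.02},
  {"x":0.05,"y":0.002,"z":-0.05,"wx":0,"wy":-0.3,"wz":0,"grip":0.04},
  {"x":0.0695,"y":0.002,"z":-0.042,"wx":0,"wy":-0.383,"wz":0,"grip":0.04},
  {"x":0.0695,"y":0.002,"z":-0.039,"wx":0,"wy":-0.383,"wz":0,"grip":0.04},
  {"x":0.0695,"y":0.002,"z":-0.039,"wx":0,"wy":-0.383,"wz":0,"grip":0.04},
  {"x":0.0695,"y":0.002,"z":-0.039,"wx":0,"wy":-0.383,"wz":0,"grip":0.04},
  {"x":0.0695,"y":0.002,"z":-0.039,"wx":0,"wy":-0.383,"wz":0,"grip":0.04},
])

```text
clock: 16.92
ee_pos: [564.6, -76.3, 93.8]
tool_rot: [0.016, 0.981, -0.003, 0.191]
contact_force: [0.7, 0.0, -0.0]
opening: 40.0
```

```bash
python3 -c "
from h import *
gop(30.6,-93.5,33,-22,0)"
```

```text
xyz [0.002  0.0002 0.0648] w [-0.001  0.001 -0.001] at [564.6 -76.3  93.8] F [ 0.7  0.  -0. ] open 40.0 t 16.92 j [-0.26  0.05  0.34  2.17 -0.06  0.54  1.66]
```

Emit:
step_arm([
  {"x":0.001,"y":0,"z":0.015,"wx":0,"wy":0,"wz":0,"grip":0.04},
  {"x":0.002,"y":0,"z":0.03,"wx":0,"wy":0,"wz":0,"grip":0.04},
  {"x":0.002,"y":0,"z":0.045,"wx":0,"wy":0,"wz":0,"grip":0.04},
  {"x":0.002,"y":0,"z":0.057,"wx":0,"wy":0,"wz":0,"grip":0.04},
  {"x":0.002,"y":0,"z":0.0645,"wx":0,"wy":0,"wz":0,"grip":0.04},
  {"x":0.002,"y":0,"z":0.0645,"wx":0,"wy":0,"wz":0,"grip":0.04},
  {"x":0.002,"y":0,"z":0.0645,"wx":0,"wy":0,"wz":0,"grip":0.04},
])

```text
clock: 17.5
ee_pos: [585.6, -77.0, 31.9]
tool_rot: [0.016, 0.982, -0.003, 0.19]
contact_force: [-0.4, 0.7, 0.8]
opening: 39.8
```

```bash
python3 -c "
from h import *
gop(30.6,-93.5,33,-22,0)
cv2.imwrite('pics/s7.png',cv2.resize(capture('side')[130:290,310:510],(750,600),interpolation=2))"
```

```text
xyz [-0.0018  0.0002 -0.0005] w [-0.001 -0.001 -0.001] at [585.6 -77.   31.9] F [-0.4  0.7  0.8] open 39.8 t 17.5 j [-0.22  0.21  0.31  2.16 -0.19  0.4   1.77]
```

View pics/s7.png

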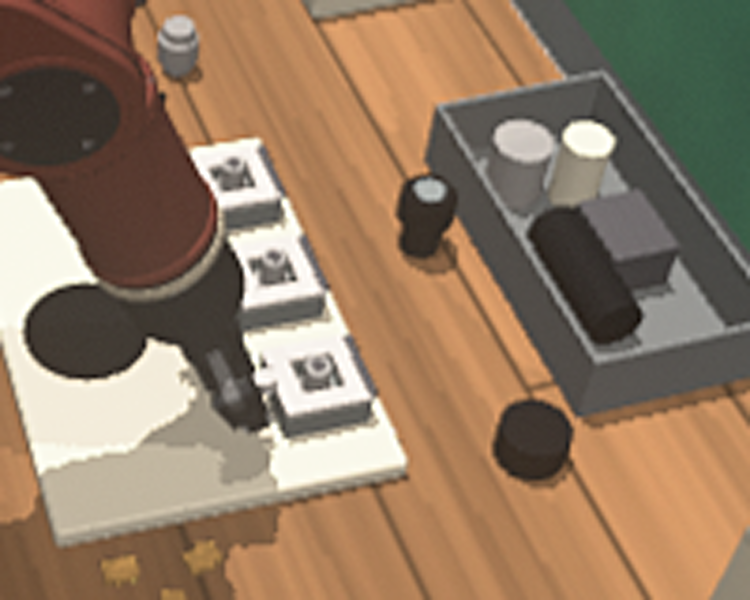

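The fingers straddle the R tongue at about (240,385), just clear of the cap's front, and bolt R at (318,370) looks lower. Closing.

Emit:
step_arm([
  {"x":-0.001,"y":0,"z":0,"wx":0,"wy":0,"wz":0,"grip":0.025},
  {"x":-0.001,"y":0,"z":0,"wx":0,"wy":0,"wz":0,"grip":0.015},
  {"x":-0.001,"y":0,"z":0,"wx":0,"wy":0,"wz":0,"grip":0},
  {"x":-0.001,"y":0,"z":0,"wx":0,"wy":0,"wz":0,"grip":0},
  {"x":-0.001,"y":0,"z":0,"wx":0,"wy":0,"wz":0,"grip":0},
  {"x":-0.001,"y":0,"z":0,"wx":0,"wy":0,"wz":0,"grip":0},
  {"x":-0.001,"y":0,"z":0,"wx":0,"wy":0,"wz":0,"grip":0},
])

```text
clock: 18.13
ee_pos: [586.2, -77.1, 33.1]
tool_rot: [0.016, 0.981, -0.003, 0.191]
contact_force: [-2.5, 0.3, 5.0]
opening: 10.6
```

```bash
python3 - <<'E'
from h import *
s=ctrl.get_state();q=R.from_quat(s["tool_rot"]);e=s["ee_pos"];print(e,s["opening"],s["contact_force"])
h=np.r_[pl(105,-93.5),40];ax=np.array([-np.sin(YAW),np.cos(YAW),0])
for d in np.arange(4.5,46,4.5):
    r=R.from_rotvec(np.radians(d)*ax);p=h+r.apply(e-h)
    print(d,(q.inv().apply(p-e)/1000).round(4),(q.inv().apply(ax)*np.radians(d)).round(3))
E
```

```text
[586.20684706 -77.06286     33.1201616 ] 10.583454196993683 [-2.50727557  0.28206774  5.00387282]
4.5 [-0.0019  0.     -0.0056] [ 0.     0.079 -0.   ]
9.0 [-0.0043  0.     -0.011 ] [ 0.     0.157 -0.   ]
13.5 [-0.0071  0.     -0.0163] [ 0.     0.236 -0.   ]
18.0 [-0.0103  0.     -0.0213] [ 0.     0.314 -0.   ]
22.5 [-0.0139  0.     -0.026 ] [ 0.     0.393 -0.   ]
27.0 [-0.0178  0.     -0.0305] [ 0.     0.471 -0.   ]
31.5 [-0.0221  0.     -0.0346] [ 0.001  0.55  -0.   ]
36.0 [-0.0267  0.     -0.0384] [ 0.001  0.628 -0.   ]
40.5 [-0.0315  0.     -0.0418] [ 0.001  0.707 -0.   ]
45.0 [-0.0367  0.     -0.0448] [ 0.001  0.785 -0.   ]
```

Emit:
step_arm([
  {"x":-0.001,"y":0,"z":-0.0028,"wx":0,"wy":0.039,"wz":0,"grip":0},
  {"x":-0.0019,"y":0,"z":-0.0056,"wx":0,"wy":0.079,"wz":0,"grip":0},
  {"x":-0.003,"y":0,"z":-0.0083,"wx":0,"wy":0.118,"wz":0,"grip":0},
  {"x":-0.0043,"y":0,"z":-0.011,"wx":0,"wy":0.157,"wz":0,"grip":0},
  {"x":-0.0057,"y":0,"z":-0.0137,"wx":0,"wy":0.196,"wz":0,"grip":0},
  {"x":-0.0071,"y":0,"z":-0.0163,"wx":0,"wy":0.236,"wz":0,"grip":0},
  {"x":-0.0087,"y":0,"z":-0.0188,"wx":0,"wy":0.275,"wz":0,"grip":0},
  {"x":-0.0103,"y":0,"z":-0.0213,"wx":0,"wy":0.314,"wz":0,"grip":0},
  {"x":-0.0139,"y":0,"z":-0.026,"wx":0,"wy":0.393,"wz":0,"grip":0},
  {"x":-0.0139,"y":0,"z":-0.026,"wx":0,"wy":0.393,"wz":0,"grip":0},
])

```text
clock: 18.97
ee_pos: [589.3, -77.2, 62.7]
tool_rot: [0.016, 1.0, -0.0, -0.008]
contact_force: [-7.0, 2.4, 4.9]
opening: 10.4
```

```bash
python3 - <<'E'
from h import *
s=ctrl.get_state();q=R.from_quat(s["tool_rot"]);e=s["ee_pos"];print(e,s["opening"],s["contact_force"],s["joints"].round(2))
h=np.r_[pl(105,-93.5),40];ax=np.array([-np.sin(YAW),np.cos(YAW),0])
t=q.apply([0,0,1]);print("pitch",np.degrees(np.arcsin(-t[0])),"radius",np.hypot(*(e-h)[[0,2]]))
for d in np.arange(4.5,25,4.5):
    r=R.from_rotvec(np.radians(d)*ax);p=h+r.apply(e-h)
    print(d,(q.inv().apply(p-e)/1000).round(4),(q.inv().apply(ax)*np.radians(d)).round(3))
E
```

```text
[589.25537148 -77.24853925  62.68601783] 10.40158571305067 [-7.01379293  2.40803967  4.92676927] [-0.23  0.39  0.34  1.79 -0.15  1.01  1.72]
pitch 0.8682940230448746 radius 75.67653964880647
4.5 [-0.0019 -0.     -0.0056] [ 0.     0.079 -0.   ]
9.0 [-0.0043 -0.     -0.0111] [ 0.     0.157 -0.   ]
13.5 [-0.007  -0.     -0.0163] [ 0.     0.236 -0.   ]
18.0 [-0.0102 -0.     -0.0214] [ 0.     0.314 -0.   ]
22.5 [-0.0138 -0.     -0.0261] [ 0.     0.393 -0.   ]
```

Emit:
step_arm([
  {"x":-0.001,"y":0,"z":-0.0028,"wx":0,"wy":0.039,"wz":0,"grip":0},
  {"x":-0.0019,"y":0,"z":-0.0056,"wx":0,"wy":0.079,"wz":0,"grip":0},
  {"x":-0.003,"y":0,"z":-0.0083,"wx":0,"wy":0.118,"wz":0,"grip":0},
  {"x":-0.0043,"y":0,"z":-0.011,"wx":0,"wy":0.157,"wz":0,"grip":0},
  {"x":-0.0057,"y":0,"z":-0.0137,"wx":0,"wy":0.196,"wz":0,"grip":0},
  {"x":-0.0071,"y":0,"z":-0.0163,"wx":0,"wy":0.236,"wz":0,"grip":0},
  {"x":-0.0087,"y":0,"z":-0.0188,"wx":0,"wy":0.275,"wz":0,"grip":0},
  {"x":-0.0103,"y":0,"z":-0.0213,"wx":0,"wy":0.314,"wz":0,"grip":0},
  {"x":-0.0137,"y":0,"z":-0.026,"wx":0,"wy":0.39,"wz":0,"grip":0},
  {"x":-0.0137,"y":0,"z":-0.026,"wx":0,"wy":0.39,"wz":0,"grip":0},
])

```text
clock: 19.8
ee_pos: [602.4, -77.7, 87.9]
tool_rot: [0.015, 0.979, 0.003, -0.202]
contact_force: [-7.3, 2.1, 19.2]
opening: 10.8
```

Emit:
step_arm([
  {"x":0,"y":0,"z":0,"wx":0,"wy":0,"wz":0,"grip":0},
  {"x":0,"y":0,"z":0,"wx":0,"wy":0,"wz":0,"grip":0},
  {"x":0,"y":0,"z":0,"wx":0,"wy":0,"wz":0,"grip":0},
])

```text
clock: 20.05
ee_pos: [602.8, -77.6, 88.2]
tool_rot: [0.016, 0.98, 0.003, -0.198]
contact_force: [-2.0, -0.2, 6.6]
opening: 10.7
```

```bash
python3 - <<'E'
from h import *
s=ctrl.get_state();q=R.from_quat(s["tool_rot"]);e=s["ee_pos"]
t=q.apply([0,0,1]);print("pitch",np.degrees(np.arcsin(-t[0])),e,s["opening"],s["contact_force"],s["dq"].round(3))
h=np.r_[pl(105,-93.5),40];v=(e-h);print("lift by TCP about hinge",np.degrees(np.arctan2(33.1-40,h[0]-586.2)-np.arctan2(v[2],-v[0]))*-1)
cv2.imwrite('pics/s8.png',cv2.resize(capture('side')[130:300,290:490],(700,595),interpolation=2))
cv2.imwrite('pics/t8.png',capture('top'))
E
```

```text
pitch 22.88804108136584 [602.84701755 -77.59537317  88.21737061] 10.65215835309243 [-1.96757681 -0.18002692  6.57260437] [-0.001 -0.003  0.001  0.003 -0.001 -0.005 -0.002]
lift by TCP about hinge 44.68508677894226
```

View pics/s8.png

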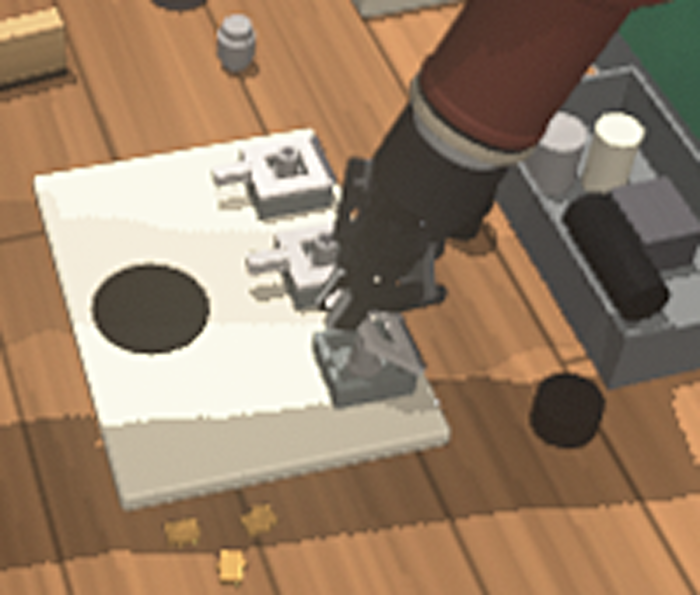

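Cap R is raised and held at (340,310); the seat block underneath is exposed. The P and Q caps are shut, the plate is clear, and the chips and scraper are on the table. The arm is still. Handing in.

```bash
python3 -c "
from rig import hand_in
print(hand_in())"
```

```text
the job is handed in; nothing more can be done
None
```

The job is handed in at about 20 s of the 61 s allowed, with the arm still holding cap R open.

- **Sweep:** One pass of the wooden scraper pushed all three chips off the right edge of the base. They lie on the table there. The scraper stands back at its old place on the left, clear of the base.
- **Tapping:** Bolts P (left) and Q (middle) did not move under 14.7 N and 12.1 N, staying at z ≈ 60.2. Bolt R (right) sank from there to a hard stop at z = 54.2, so R is the loose one.
- **Cap:** I lifted cap R by its tongue along the hinge arc. The tool turned about 45°, and its path about the hinge gives 44.7°. That angle comes from the arm's pose, not from a direct view of the cap.

**Last checks:** The arm was at rest, with a force of about 7 N and the fingers at 10.7 mm. That opening reads slightly under the tongue's nominal 12 mm. The last side picture shows caps P and Q shut and the base clear. The eyepiece was mostly hidden by the gripper in that picture, and the jar and dish were outside the crop, so I did not re-check those at the end.

**One slip:** My first two move calls were refused because I left out some keys; nothing moved.

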